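# Unlock the sub-sampler and draw its plunger to the green band

## Task

Get the sub-sampler ready for filling: take the red transport keeper off the plunger's crossbar and hang it straddling the parking bar, then draw the plunger straight up out of the barrel until the barrel's rim stands within the green band on the rod. Do not jam the rod so that the stand is dragged or lifted, do not pull the plunger out, and leave the other things on the desk where they are. Finish while still gripping the plunger and holding it still at that height; do not let it go.

Things in the scene. Friction and masses are not known exactly. Their poses are not given: they have to be found in the camera images.
- stand: the sub-sampler: a loose but heavy (3 kg) grey square base plate 110x110 mm, 16 mm high with its feet, carrying an upright aluminium barrel of 44 mm outer diameter whose flat rim is 100 mm above the desk; bore 18 mm across and 80 mm deep. Origin: centre of the underside; z up along the bore
- stand_rim (a point): centre of the barrel's mouth, level with its rim, 100 mm above the desk
- plunger: loose steel rod (about 0.25 kg), 16 mm diameter, in the bore with 1 mm play all round; its foot starts on the bore floor, 80 mm below the rim; it drops back if let go. On top a black crossbar: 76 mm long (y), 16 mm wide (x), 14 mm high, its middle 115 mm above the foot; 21 mm collar just under it. May be turned about z relative to the stand. Origin: centre of the foot; z up the rod
- plunger_band (a point): point on the rod's axis at the middle of the green band (hidden in the bore at the start), 35 mm above the foot and 80 mm below the middle of the crossbar; the band reaches 8 mm above and below it. At the start it is 45 mm below the rim, so the full draw is 45 mm
- plunger_handle (a point): middle of the crossbar handle, about 135 mm above the desk at the start
- keeper: red inverted U (0.09 kg) over the middle of the crossbar at the start. Bridge 34 (x) by 44 (y) mm, 3 mm thick; legs 28 mm apart inside, reaching 37 mm below the bridge's underside, flared to 39 mm overall at the ends; grip fin on top 11 mm thick (x), 36 mm long (y), its top 28 mm above the underside. Origin: centre of the bridge's underside, which rests on the bar; y along the bar, z up
- park_bar: parking bar: fixed steel round bar, 16 mm diameter, level, along the body's y, its axis 110 mm above the desk, on two posts 120 mm apart (106 mm clear between them) over a grey foot plate 80x150 mm, 12 mm high; black end caps of 19 mm diameter. Origin: centre of the underside
- bar_top (a point): middle of the parking bar's top line, 118 mm above the desk; y along the bar
- vial: small upright specimen vial with a red cap, 20 mm across, 51 mm high, bystander behind the work; origin centre of the underside
- eraser: white eraser in a blue sleeve, 20x42x12 mm, bystander behind the work; origin centre of the underside

How it is judged:
On the way, in this order (a step that is already met when the one before it is completed fails the run):
1. the keeper hangs on the parking bar, straddling it, let go and at rest, with the plunger still down (z of keeper in the frame of bar_top between -0.004 and 0.006 m and x of keeper in the frame of bar_top between -0.012 and 0.012 m and y of keeper in the frame of bar_top between -0.045 and 0.045 m and angle between keeper's own z axis and vertical below 0.35 rad and contact force between keeper and park_bar above 0.2 N and contact force between keeper and the arm below 0.05 N and contact force between keeper and the fingers below 0.05 N and linear speed of keeper below 0.03 m/s and z of plunger_band in the frame of stand_rim below -0.035 m), for 0.2 s.
2. the gripped plunger is drawn up until the rim stands within the green band (z of plunger_band in the frame of stand_rim between -0.009 and 0.009 m and contact force between plunger and the fingers above 2 N and angle between plunger's own z axis and vertical below 0.1 rad and horizontal distance between plunger_band and stand_rim below 0.004 m and linear speed of plunger below 0.01 m/s), for 0.2 s.
At the end, for the whole second after the job is handed in: The keeper straddles the parking bar, let go and at rest: bridge on the bar (within about 5 mm), within 45 mm of the bar's middle, at most 20 degrees askew from upright. The plunger is held still in the gripper, upright in the bore, with the middle of its green band within 9 mm of the rim's height (all of step 2 and z of keeper in the frame of bar_top between -0.004 and 0.006 m and x of keeper in the frame of bar_top between -0.012 and 0.012 m and y of keeper in the frame of bar_top between -0.045 and 0.045 m and angle between keeper's own z axis and vertical below 0.35 rad and contact force between keeper and park_bar above 0.2 N and contact force between keeper and the arm below 0.05 N and contact force between keeper and the fingers below 0.05 N and linear speed of keeper below 0.03 m/s); the arm keeps its last pose, push and grip.
It fails at once if the stand is dragged or lifted more than 20 mm, or tilted more than 6 degrees (distance of stand from where it was at the start of the episode above 0.02 m or angle between stand's own z axis and vertical above 0.105 rad).
It fails at once if the plunger is pulled well past the green band (middle of the band more than 20 mm above the rim) (z of plunger_band in the frame of stand_rim above 0.02 m).
It fails at once if a bystander (vial, eraser) is moved more than 30 mm (distance of any of vial, eraser from where it was at the start of the episode above 0.03 m).
It also fails if it takes over 53 s, if anything falls off the work surface, if the arm or the gripper's body presses on something with over 40 N, if the wrist force passes 120 N, or if a joint passes its speed limit or range.

## Robot

A 7-joint arm with a two-finger parallel gripper is mounted at the origin on a cart in front of the work surface, level with it; the furniture and walls round the work are solid. World frame = base frame: x ahead of the robot, y to its left, z up, the work surface at z = 0. Lengths are in m, angles in rad, forces in N, time in s.
With the tool pointing down it reaches from about 0.4 to 0.85 m from the base axis. Payload 10.4 kg.
Tool frame: the origin (TCP) lies on the centre line of the jaws, within the pads' length; the fingertips stand 17 mm ahead of it and the grasp point (between the pads) lies 2 mm behind it; z points along the fingers, y is the line along which they close (so a half turn about z gives the same grasp; the last joint's range is limited). The gripper opens to 85 mm and grips with 20 to 120 N. Pads are 22 mm wide; open, the fingers measure 114 mm over their backs; the gripper's body (76 mm by 85 mm) begins 54 mm behind the grasp point. The pads swing forward as they close: fully open they stand 13 mm farther back than shut.
Start: joints at [1.299, 0.332, -0.065, 1.46, 0.022, 1.35, -0.088], TCP at [0.154, -0.606, 0.248] pointing down, gripper open.
Joint ranges: [-2.6, 2.6], [-0.5, 2.12], [-1.47, 1.34], [0.16, 2.42], [-1.27, 4.41], [0.06, 2.06], [-2.6, 2.6]. Speed limits (rad/s): [2.22, 2.22, 2.79, 2.79, 3.14, 3.14, 3.14].

## Interface

Orientations are given as a unit quaternion [x, y, z, w].
In Python, from workcell import sensors, imaging, order, spotter gives the robot as it stands. The module is installed in compiled form; this text tells all that it offers.
- The arm moves only by the shell command python3 -m inch 'ROWS' [FORCE]. ROWS is JSON, a list that holds one entry, the list of rows, each a list of 7 numbers: the shift along the tool's x, y, z in m, then the turn, a rotation vector about the tool's x, y, z in rad, then the closure, from -1 (fully open) to 1 (shut). In form: [[[x, y, z, ax, ay, az, hand], ...]]. A call has 1 to 10 rows; each row is the pose to reach, as a shift and turn from the pose commanded when the call began, along the tool's axes at that moment; what a row does not reach only later rows make up. A row lasts 1/10 s, in which the tool goes at most 50 mm and 8.59 degrees, less where a joint would pass 70% of its speed; a pose out of reach is approached as far as the arm can. A call with a gripper value outside its range is refused whole. The fingers move at their own pace and stop on an object; FORCE is the grip in N (left out, the last holds). Time passes only in rows, so rows that repeat a pose let the fingers close. It gives the time, the measured TCP pose, the force, the opening and the grip force at its end, in the units of the state.
- sensors.get_obs(): the state, without advancing time (a new reading comes with each control period).
- imaging.camera(name): name is "side" or "top"; returns the picture (400x640x3 uint8, blue, green, red); there is no depth.
- imaging.calibration(name): a dict with "mtx" (3x3 intrinsics, pixels), "R" (3x3) and "t" (3): a world point X has camera coordinates R X + t. Camera axes: x right, y down, z forward; pixel columns grow to the right and rows downward; lengths in m; the calibration is good to about 2 mm. A picture is of the moment at which its call begins. calibration takes no time and is no camera call.
- order.hand_in(): hands the job in; it is judged then, once.
Trained networks look in the newest picture that a camera, given by its name, has taken for a name from the list of things; names that differ only in an ending like _2 or _b are one class to them, and where a whole thing is asked for, a point or a joint stands for the part that bears it (a point fixed in the world has none). Each returns a list of dicts, best first, with "conf" (0 to 1); they miss things now and then, are a little off and sometimes report something else, mostly with a low value. They report only what shows in the picture. A call takes as long as a camera call.
- spotter.look_for(label, camera): "pixel" ([column, row] in pixels, amid what is visible of it).
The state is a dict: "clock": time; "joint_pos": joint angles; "joint_velocities": joint speeds; "tau": joint torques, N m; "position": TCP position; "ee_rot": TCP orientation; "ft_force": force on the tool from outside, world axes, zero at the start; "torque": the same for the moment, N m; "grip_width": opening from 0.0 (shut) to 1.0 (fully open); "grasp_force": force on a finger pad.
Only numpy, scipy, OpenCV 4.12 (cv2) and the standard library are available. Lean on these libraries where they do the work, as an engineer would, in place of code of your own. Each camera call takes 0.05 s, during which the arm holds its last target. There are 200 camera calls.

## Working session

There is one attempt and no reset: what is moved stays moved. The work goes in short steps, Python scripts to look and compute and a shell command to move; the robot and the scene stay as the last step left them, time stands still between calls to the robot, and variables do not carry over. Pictures are saved under pics/ and viewed, at most 10 in all, crops included, and the job is handed in when it is done.

```bash
mkdir -p pics; cat > h.py <<'E'
import numpy as np, cv2
from workcell import sensors, imaging, order, spotter
from scipy.spatial.transform import Rotation as Ro
def ray(cam,px):
    c=imaging.calibration(cam);K,R,t=[np.array(c[k],float) for k in("mtx","R","t")]
    d=R.T@np.linalg.inv(K)@np.array([px[0],px[1],1.]);return -R.T@t.ravel(),d
def atz(cam,px,z):
    o,d=ray(cam,px);return o+d*(z-o[2])/d[2]
def proj(cam,X):
    c=imaging.calibration(cam);p=np.array(c["mtx"])@(np.array(c["R"])@np.array(X)+np.array(c["t"]).ravel());return p[:2]/p[2]
E
python3 - <<'E'
from h import *
np.set_printoptions(precision=4,suppress=True)
for c in("top","side"):
    im=imaging.camera(c);cv2.imwrite(f"pics/{c}0.png",im);print(c,ray(c,[320,200]))
    for l in("keeper","park_bar","stand","plunger_handle","bar_top","vial"):
        print(l,[(np.round(d["pixel"]),round(d["conf"],2)) for d in spotter.look_for(l,c)[:2]])
o=sensors.get_obs();print(o["position"],o["ee_rot"],Ro.from_quat(o["ee_rot"]).as_matrix(),o["clock"],o["grip_width"])
E
```

```text
top (array([0.4744, 0.0301, 1.1443]), array([ 0.0997, -0.0197, -0.9949]))
keeper [(array([407., 257.]), 0.59), (array([398., 251.]), 0.36)]
park_bar [(array([240., 238.]), 0.65), (array([421., 251.]), 0.63)]
stand [(array([237., 234.]), 0.63)]
plunger_handle [(array([397., 254.]), 0.6)]
bar_top [(array([237., 234.]), 0.67)]
vial [(array([300., 170.]), 0.48), (array([344., 169.]), 0.37)]
side (array([ 0.3664, -0.6859,  0.5893]), array([ 0.2119,  0.8112, -0.5451]))
keeper [(array([291., 261.]), 0.84)]
park_bar [(array([283., 196.]), 0.74)]
stand [(array([295., 319.]), 0.71)]
plunger_handle [(array([298., 315.]), 0.53), (array([300., 273.]), 0.48)]
bar_top [(array([286., 197.]), 0.62)]
vial [(array([360., 216.]), 0.63)]
[ 0.1539 -0.6058  0.2484] [0.9923 0.1241 0.     0.0001] [[ 0.9692  0.2462  0.    ]
 [ 0.2462 -0.9692 -0.0001]
 [ 0.      0.0001 -1.    ]] 0.7 1.0020667885980856
```

View pics/top0.png

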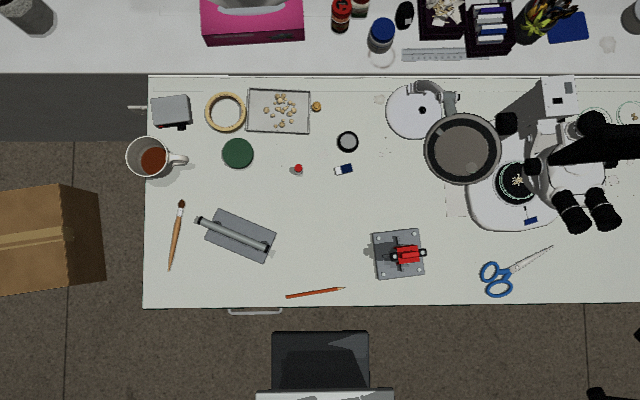

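View pics/side0.png

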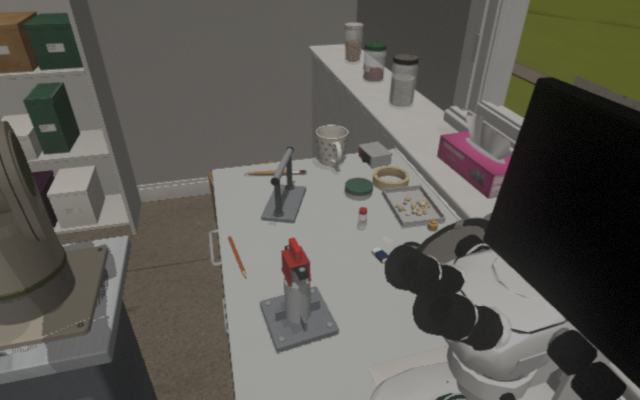

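The top view shows the stand at about (398,253) with the red keeper at (407,254). The parking bar runs from about (200,219) to (270,246). The vial is at (298,169) and the eraser at (343,169). I'll take enlarged crops of the keeper and bar for finer pixels.

```bash
python3 - <<'E'
from h import *
im=cv2.imread("pics/top0.png");s=cv2.imread("pics/side0.png")
r=lambda a,f:cv2.resize(a,None,fx=f,fy=f,interpolation=cv2.INTER_CUBIC)
a=r(im[205:275,190:285],4);b=r(im[220:285,365:435],4)
c=r(s[140:230,255:315],4); d=r(s[230:355,255:345],4)
W=np.zeros((600,800,3),np.uint8)
W[:280,:380]=a;W[:260,400:680]=b;W[285:585,0:240]=c[:300];W[270:600,400:760]=d[:330]
cv2.imwrite("pics/crop.png",W)
for n,i,box in(("top",im,(225,285,370,440)),("side",s,(230,300,265,330))):
    x=i[box[0]:box[1],box[2]:box[3]].astype(int)
    m=((x[...,2]>90)&(x[...,2]>2*x[...,1])).astype(np.uint8)
    p=np.argwhere(m)[:,::-1]+[box[2],box[0]]
    print(n,p.mean(0),cv2.minAreaRect(p.astype(np.float32)),p.min(0),p.max(0))
E
```

```text
top [408.39 254.47] ((408.1943664550781, 254.20742797851562), (16.19005584716797, 21.740930557250977), 82.40535736083984) [397 245] [419 263]
side [294.27765727 256.07158351] ((290.8465576171875, 260.4653625488281), (28.495698928833008, 37.501747131347656), 39.289405822753906) [282 238] [308 284]
```

View pics/crop.png

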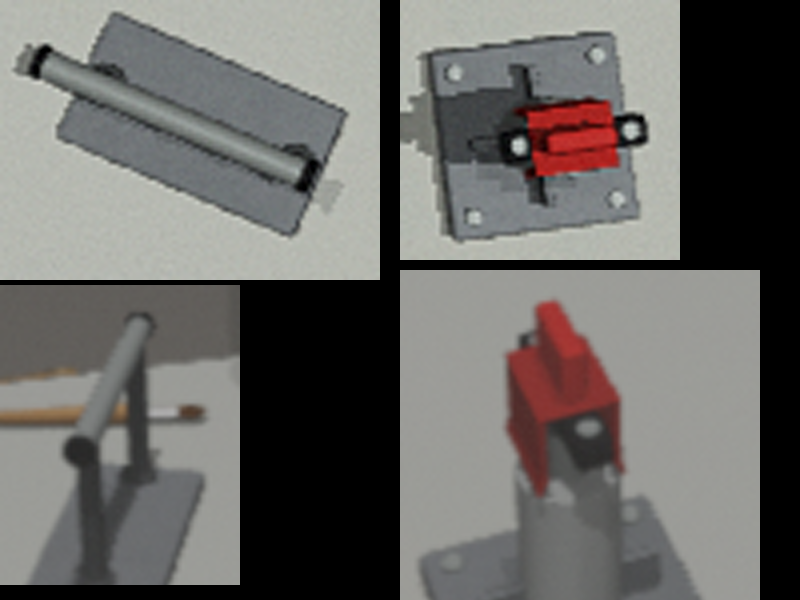

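```bash
python3 - <<'E'
from h import *
np.set_printoptions(precision=4,suppress=True)
L=atz("top",[394.5,256.5],.142);Rr=atz("top",[422.75,252.5],.142)
print("cross",L,Rr,(L+Rr)/2,np.linalg.norm(L-Rr),np.degrees(np.arctan2(*(L-Rr)[[1,0]])))
print("fin",atz("top",[410.75,254.75],.170))
f1=atz("top",[548/4+265,140/4+220-0],.170)
A=atz("top",[200,220.75],.110);B=atz("top",[267,248],.110)
print("bar",A,B,(A+B)/2,np.linalg.norm(A-B),np.degrees(np.arctan2(*(A-B)[[1,0]])))
q=[atz("top",[190+x/4,205+y/4],.012) for x,y in((115,13),(346,112),(292,235),(58,132))]
print("plate",np.mean(q,0),[np.linalg.norm(q[i]-q[i-1]) for i in range(4)])
q=[atz("top",[365+(x-400)/4,220+y/4],.016) for x,y in((430,50),(610,33),(638,217),(455,240))]
print("stand",np.mean(q,0),[np.linalg.norm(q[i]-q[i-1]) for i in range(4)])
# side
for n,p in(("sidebarnear",(78,450)),("far",(140,325))): print(n,atz("side",[255+p[0]/4,140+(p[1]-285)/4],.110))
for n,p in(("fin back",(549,304)),("fin front",(572,342))): print(n,atz("side",[255+(p[0]-400)/4,230+(p[1]-270)/4],.170))
E
```

```text
cross [ 0.4567 -0.1429  0.142 ] [ 0.4644 -0.2019  0.142 ] [ 0.4606 -0.1724  0.142 ] 0.05948394253709745 97.44297333427777
fin [ 0.4604 -0.171   0.17  ]
bar [0.5352 0.2644 0.11  ] [0.4765 0.1226 0.11  ] [0.5058 0.1935 0.11  ] 0.15349755996272704 67.50654068002046
plate [0.5056 0.1923 0.012 ] [np.float64(0.07592223598909031), np.float64(0.14652084995639136), np.float64(0.07723165441518096), np.float64(0.14805056814939918)]
stand [ 0.461  -0.1737  0.016 ] [np.float64(0.11049178717649077), np.float64(0.10634195064178897), np.float64(0.10768522557642339), np.float64(0.10756466950257702)]
sidebarnear [0.4753 0.1237 0.11  ]
far [0.5373 0.2644 0.11  ]
fin back [ 0.4597 -0.1585  0.17  ]
fin front [ 0.4635 -0.1835  0.17  ]
```

```bash
cat >> h.py <<'E'
def plan(p,yaw_deg):
    "shift and turn in tool axes to TCP p with tool y at yaw (deg), pointing down"
    o=sensors.get_obs();R=Ro.from_quat(o["ee_rot"])
    a=np.radians(yaw_deg);y=np.array([np.cos(a),np.sin(a),0]);z=np.array([0,0,-1.])
    T=Ro.from_matrix(np.column_stack([np.cross(y,z),y,z]))
    print(np.round(R.inv().apply(np.array(p)-o["position"]),4),np.round((R.inv()*T).as_rotvec(),4),"t",o["clock"],np.round(o["ft_force"],1))
E
python3 -c "
from h import *
plan([.461,-.172,.235],7.4)"
```

```text
[ 0.4044 -0.3448  0.0133] [ 1.0000e-04  1.0000e-04 -1.4512e+00] t 0.7 [ 0.1 -0.3  0. ]
```

```bash
python3 -m inch '[[[0.404,-0.345,0.013,0,0,-1.451,-1],[0.404,-0.345,0.013,0,0,-1.451,-1],[0.404,-0.345,0.013,0,0,-1.451,-1],[0.404,-0.345,0.013,0,0,-1.451,-1],[0.404,-0.345,0.013,0,0,-1.451,-1],[0.404,-0.345,0.013,0,0,-1.451,-1],[0.404,-0.345,0.013,0,0,-1.451,-1],[0.404,-0.345,0.013,0,0,-1.451,-1],[0.404,-0.345,0.013,0,0,-1.451,-1],[0.404,-0.345,0.013,0,0,-1.451,-1]]]' 30
python3 -c "
from h import *
plan([.461,-.172,.168],7.4)"
```

```text
clock: 1.7
position: [0.4432, -0.1958, 0.2364]
ee_rot: [0.658, 0.753, -0.0, 0.001]
ft_force: [1.1, -1.3, 0.0]
grip_width: 0.995
grasp_force: 0.0
[0.0213 0.0208 0.0684] [0.0006 0.001  0.0055] t 1.7 [ 1.1 -1.3  0. ]
```

```bash
python3 -m inch '[[[0.021,0.021,0.0,0,0,0,-1],[0.021,0.021,0.0,0,0,0,-1],[0.021,0.021,0.0,0,0,0,-1]]]'
python3 -c "
from h import *
plan([.461,-.172,.170],7.4)
imaging.camera('top');cv2.imwrite('pics/t1.png',cv2.resize(imaging.camera('top')[200:300,350:470],None,fx=4,fy=4))
s=imaging.camera('side');cv2.imwrite('pics/s1.png',np.hstack([cv2.resize(s[180:300,240:360],None,fx=4,fy=4)]))"
```

```text
clock: 2.0
position: [0.4606, -0.1739, 0.2361]
ee_rot: [0.66, 0.752, -0.0, 0.0]
ft_force: [0.2, -1.0, 0.3]
grip_width: 1.002
grasp_force: 0.0
[0.0019 0.0007 0.0661] [-0.0001  0.0002  0.0009] t 2.0 [ 0.2 -1.   0.3]
```

View pics/s1.png

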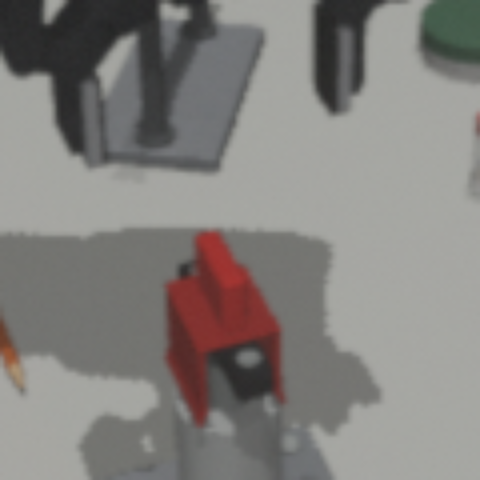

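The side view shows the open fingers straddling the keeper. The finger tips are at crop (93,165) and (340,112), and the fin at (220,260) lies centred between them. Next I descend and close.

```bash
python3 -m inch '[[[0.001,0.0005,0.033,0,0,0,-1],[0.001,0.0005,0.066,0,0,0,-1],[0.001,0.0005,0.066,0,0,0,-1],[0.001,0.0005,0.066,0,0,0,-1]]]'
python3 -m inch '[[[0,0,0,0,0,0,0.3],[0,0,0,0,0,0,0.6],[0,0,0,0,0,0,1],[0,0,0,0,0,0,1],[0,0,0,0,0,0,1],[0,0,0,0,0,0,1]]]' 35
python3 -c "
from h import *
s=imaging.camera('side');cv2.imwrite('pics/s2.png',np.hstack([cv2.resize(s[180:300,240:360],None,fx=4,fy=4)]))"
```

```text
clock: 2.55
position: [0.4606, -0.1737, 0.1707]
ee_rot: [0.661, 0.751, -0.0, -0.0]
ft_force: [0.5, 0.5, -0.3]
grip_width: 0.995
grasp_force: 0.0
clock: 3.15
position: [0.461, -0.173, 0.1703]
ee_rot: [0.66, 0.751, 0.0, 0.0]
ft_force: [-1.1, 0.2, 1.5]
grip_width: 0.115
grasp_force: 38.2
```

View pics/s2.png

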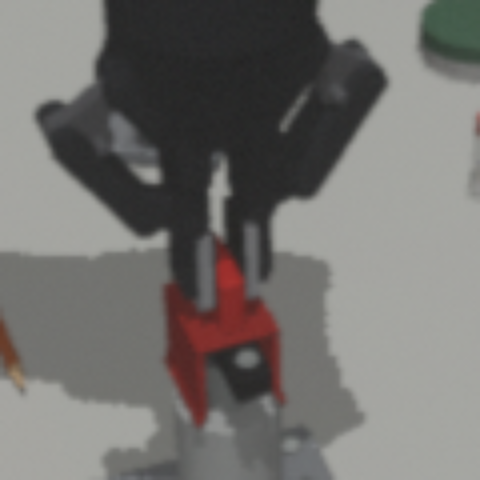

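The keeper's fin is gripped: pads at crop (205,275) and (252,260), width 0.115, which is about 10 mm. Next I lift and carry it.

```bash
python3 -m inch '[[[0,0,-0.02,0,0,0,1],[0,0,-0.045,0,0,0,1],[0,0,-0.07,0,0,0,1],[0,0,-0.07,0,0,0,1],[0,0,-0.07,0,0,0,1]]]'
python3 -c "
from h import *
s=imaging.camera('side');cv2.imwrite('pics/s3.png',np.hstack([cv2.resize(s[150:300,240:360],None,fx=4,fy=4)]))
plan([.506,.193,.240],-22.5)"
```

```text
clock: 3.7
position: [0.4608, -0.173, 0.2399]
ee_rot: [0.66, 0.751, -0.0, 0.0]
ft_force: [-0.6, -0.6, -2.2]
grip_width: 0.121
grasp_force: 37.9
[ 0.357   0.0922 -0.0007] [-1.100e-03 -1.000e-04  5.217e-01] t 3.75 [ 0.9  0.8 -1.5]
```

View pics/s3.png

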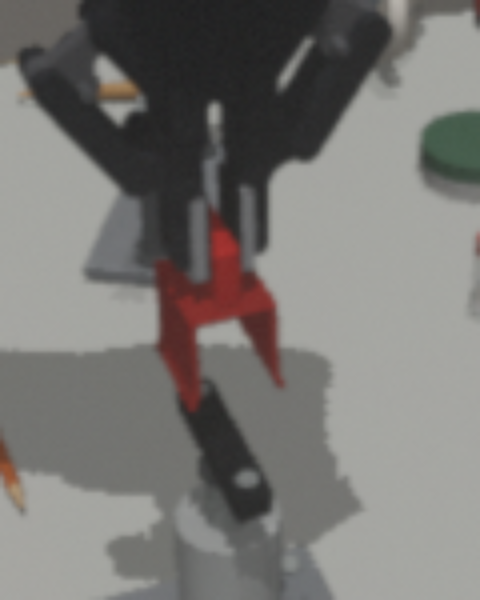

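The keeper hangs straight in the jaws with its legs at crop (190,400) and (280,385). The crossbar stayed down, at (185,385)–(255,510). Next I carry the keeper to the parking bar.

```bash
python3 -m inch '[[[0.04,0.01,0,0,0,0.06,1],[0.08,0.02,0,0,0,0.12,1],[0.13,0.034,0,0,0,0.19,1],[0.18,0.046,0,0,0,0.26,1],[0.23,0.059,0,0,0,0.34,1],[0.28,0.072,0,0,0,0.41,1],[0.32,0.082,0,0,0,0.47,1],[0.345,0.089,0,0,0,0.505,1],[0.357,0.092,0,0,0,0.522,1],[0.357,0.092,0,0,0,0.522,1]]]'
python3 -m inch '[[[0,0,0,0,0,0,1],[0,0,0,0,0,0,1],[0,0,0,0,0,0,1]]]'
python3 -c "
from h import *
plan([.506,.193,.180],-22.5)
t=imaging.camera('top');s=imaging.camera('side')
W=np.hstack([cv2.resize(s[110:230,240:340],None,fx=4,fy=4),cv2.resize(t[180:300,190:290],None,fx=4,fy=4)])
cv2.imwrite('pics/s4.png',W)"
```

```text
clock: 4.75
position: [0.5052, 0.1949, 0.2387]
ee_rot: [0.831, 0.557, -0.001, -0.001]
ft_force: [0.0, -0.2, -1.7]
grip_width: 0.119
grasp_force: 37.9
clock: 5.05
position: [0.5064, 0.1916, 0.2399]
ee_rot: [0.832, 0.555, -0.0, 0.0]
ft_force: [0.0, -0.2, -1.1]
grip_width: 0.118
grasp_force: 37.9
[ 0.0012 -0.0009  0.0599] [ 0.0002  0.0006 -0.0018] t 5.05 [ 0.  -0.2 -1.1]
```

View pics/s4.png

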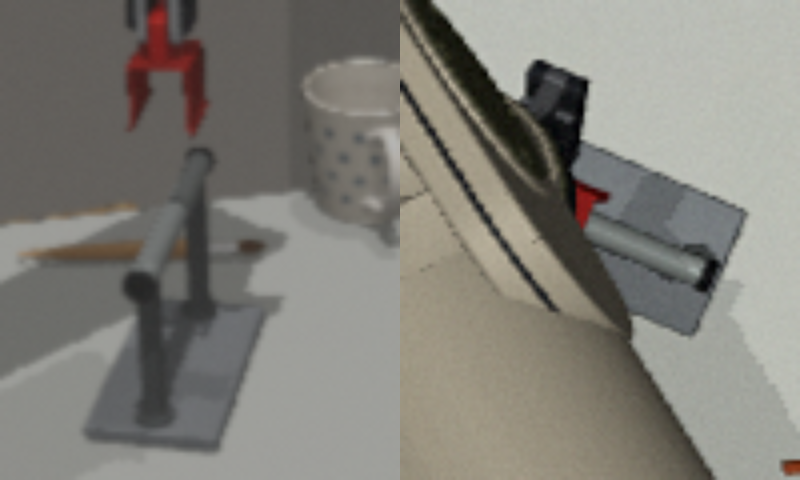

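```bash
python3 -c "
from h import *
u=np.array([np.cos(np.radians(67.5)),np.sin(np.radians(67.5)),0]);v=np.array([-u[1],u[0],0])
c=np.array([.5064,.1916,.1746])
for a in(-.022,.022):
  for b in(-.018,.018): print(a,b,(proj('side',c+a*u+b*v)-[240,110])*4)
for p in((.4765,.1226,.110),(.5352,.2644,.11)): print((proj('side',p)-[240,110])*4)"
```

```text
-0.022 -0.018 [190.6970072  137.58438211]
-0.022 0.018 [126.29657513 133.16070513]
0.022 -0.018 [206.34911896 104.05811391]
0.022 0.018 [144.26486255  99.92610927]
[140.45792657 285.70908029]
[196.66066646 160.38907354]
```

Predicted and seen leg tips agree to about 1 mm, with the legs at crop (130,130) and (192,135) above the bar. Next I lower.

```bash
python3 -m inch '[[[0.001,-0.001,0.02,0,0,0,1],[0.001,-0.001,0.045,0,0,0,1],[0.001,-0.001,0.07,0,0,0,1],[0.001,-0.001,0.085,0,0,0,1],[0.001,-0.001,0.092,0,0,0,1],[0.001,-0.001,0.0925,0,0,0,1],[0.001,-0.001,0.0925,0,0,0,1]]]'
python3 -c "
from h import *
s=imaging.camera('side')
cv2.imwrite('pics/s5.png',cv2.resize(s[110:230,240:340],None,fx=4,fy=4))"
```

```text
clock: 5.85
position: [0.5061, 0.1944, 0.1483]
ee_rot: [0.832, 0.555, 0.001, 0.0]
ft_force: [0.3, -0.1, -0.5]
grip_width: 0.113
grasp_force: 38.0
```

View pics/s5.png

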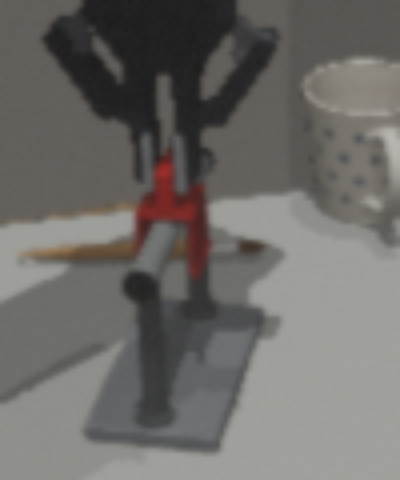

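The keeper straddles the bar, with its bridge at crop (170,210) just over the bar and its legs on both sides. Next I set it down, open, and retreat.

```bash
python3 -m inch '[[[0,0,0.001,0,0,0,1],[0,0,0.0015,0,0,0,1],[0,0,0.0015,0,0,0,1],[0,0,0.0015,0,0,0,0.5],[0,0,0.0015,0,0,0,-0.2],[0,0,0.0015,0,0,0,-1],[0,0,0.0015,0,0,0,-1],[0,0,0.0015,0,0,0,-1],[0,0,0.0015,0,0,0,-1]]]'
python3 -m inch '[[[0,0,-0.02,0,0,0,-1],[0,0,-0.06,0,0,0,-1],[0,0,-0.1,0,0,0,-1],[0,0,-0.1,0,0,0,-1],[0,0,-0.1,0,0,0,-1],[0,0,-0.1,0,0,0,-1]]]'
python3 -c "
from h import *
s=imaging.camera('side')
cv2.imwrite('pics/s6.png',cv2.resize(s[110:230,240:340],None,fx=4,fy=4))
plan([.461,-.1725,.235],97.4-90)"
```

```text
clock: 6.8
position: [0.5056, 0.1942, 0.146]
ee_rot: [0.832, 0.555, -0.0, 0.0]
ft_force: [0.1, 0.0, 0.1]
grip_width: 1.003
grasp_force: 0.0
clock: 7.4
position: [0.5053, 0.1939, 0.2451]
ee_rot: [0.832, 0.555, -0.001, -0.0]
ft_force: [0.0, -0.6, -0.4]
grip_width: 1.002
grasp_force: 0.0
[-0.3553  0.0995  0.0102] [-0.0017  0.0009 -0.5222] t 7.45 [-1.   0.1 -0.1]
```

View pics/s6.png

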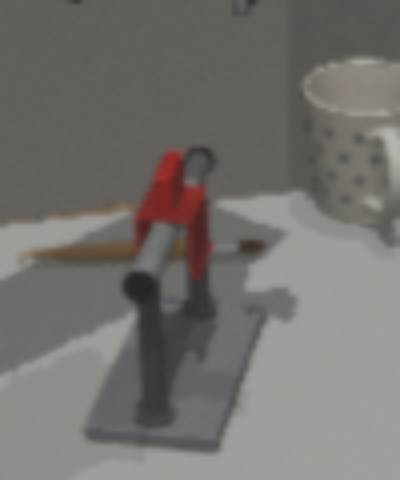

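The keeper hangs on the bar, with its bridge at crop (175,205) and the jaws clear. I'll check the crossbar numerically before going back.

```bash
python3 -c "
from h import *
t=imaging.camera('top')[225:285,370:440].max(2)
for th in(35,45,55):
  m=(t<th).astype(np.uint8);n,l,s,c=cv2.connectedComponentsWithStats(m)
  for k in range(1,n):
    if s[k,4]>60:
      r=cv2.minAreaRect((np.argwhere(l==k)[:,::-1]+[370,225]).astype(np.float32));print(th,s[k],r,atz('top',r[0],.142))
print(proj('top',[.461,-.1725,.142]))
r=t[20:46,18:56];print('\n'.join(' '.join('%3d'%v for v in q) for q in r))
"
```

```text
35 [ 20  24  37  12 214] ((407.5895690917969, 253.8323516845703), (8.66726016998291, 36.34166717529297), 81.25383758544922) [ 0.46194522 -0.17020715  0.142     ]
45 [ 19  24  38  12 235] ((407.4813232421875, 253.8830108642578), (8.768473625183105, 36.53530502319336), 80.90972137451172) [ 0.46184301 -0.16997935  0.142     ]
55 [ 15  12  42  34 335] ((405.46087646484375, 256.07470703125), (34.46306610107422, 29.738630294799805), 27.645973205566406) [ 0.45737521 -0.16566592  0.142     ]
[408.70270599 254.28206354]
 74  72  73  73  69  74  62  58  47  54  47  48 102 141 204 215 213 212 217 213 214 170 128 129 135 136 135 134 133 136 131 135 118 179 191 190 188 191
 67  66  75  71  73  62  51  48  50  46  46 114 199 214 209 211 207 208 206 207 211 212 212 181 144 135 135 136 133 138 132 134 117 180 188 188 191 190
 76  71  73  64  52  52  51  54  50  52 126 202 214 213 209 207 206 207 207 206 211 206 206 214 169 136 132 138 134 137 137 135 126 182 196 191 191 191
 77  73  72  54  51  52  50  48  41 127 202 213 206 205 210 207 207 209 208 211 210 146 116 111 117 116 134 140 134 132 137 137
[... 2668 characters left out ...]
 118 121 131 138 138 137 134 134 138 134 133 134 134 134 136 137 136 135 140 139 133 182 190
137 133 138 136 136 140 138 139 144  96  63  49  26 111 132 134 140 137 135 134 133 133 134 131 131 139 134 135 140 130 117 127 136 138 138 126 180 194
133 136 138 132 140 141 138 143 137  92  70  59  26  91 126 116 130 135 140 135 131 140 138 137 136 139 134 134 139  97 178 197 165 135 136 121 178 191
137 138 135 137 140 137 136 145 139  91  67  63  34  54 121  94 126 141 140 142 135 135 137 135 142 136 136 141 116 144 183 184 199 155 140 117 174 190
141 145 139 137 140 142 141 139 146  95  76  72  40  49 116 112 133 138 137 136 136 140 143 140 137 137 136 137 123 114 174 200 190 153 140 132 131 178
```

```bash
python3 -m inch '[[[-0.04,0.01,0,0,0,-0.06,-1],[-0.08,0.022,0.002,0,0,-0.12,-1],[-0.13,0.036,0.004,0,0,-0.19,-1],[-0.18,0.05,0.006,0,0,-0.26,-1],[-0.23,0.064,0.008,0,0,-0.34,-1],[-0.28,0.079,0.01,0,0,-0.41,-1],[-0.32,0.09,0.01,0,0,-0.47,-1],[-0.345,0.097,0.01,0,0,-0.505,-1],[-0.355,0.0995,0.01,0,0,-0.522,-1],[-0.355,0.0995,0.01,0,0,-0.522,-1]]]'
python3 -m inch '[[[0,0,0,0,0,0,-1],[0,0,0,0,0,0,-1],[0,0,0,0,0,0,-1]]]'
python3 -c "
from h import *
plan([.461,-.1725,.147],7.4)"
```

```text
clock: 8.5
position: [0.4608, -0.1735, 0.2351]
ee_rot: [0.661, 0.75, -0.0, -0.001]
ft_force: [-0.2, -0.2, -0.9]
grip_width: 1.0
grasp_force: 0.0
clock: 8.8
position: [0.4618, -0.1708, 0.236]
ee_rot: [0.66, 0.752, -0.0, -0.0]
ft_force: [-0.8, -0.4, -0.8]
grip_width: 0.998
grasp_force: 0.0
[-0.0016 -0.001   0.089 ] [-0.      0.      0.0013] t 8.8 [-0.8 -0.4 -0.8]
```

```bash
python3 -m inch '[[[-0.001,-0.0005,0.03,0,0,0,-1],[-0.001,-0.0005,0.06,0,0,0,-1],[-0.001,-0.0005,0.08,0,0,0,-1],[-0.001,-0.0005,0.089,0,0,0,-1],[-0.001,-0.0005,0.089,0,0,0,-1],[-0.001,-0.0005,0.089,0,0,0,-1]]]'
python3 -m inch '[[[0,0,0,0,0,0,0.2],[0,0,0,0,0,0,0.5],[0,0,0,0,0,0,0.65],[0,0,0,0,0,0,0.75],[0,0,0,0,0,0,0.85],[0,0,0,0,0,0,1],[0,0,0,0,0,0,1],[0,0,0,0,0,0,1],[0,0,0,0,0,0,1]]]' 50
```

```text
clock: 9.4
position: [0.4619, -0.1728, 0.148]
ee_rot: [0.66, 0.751, 0.0, 0.001]
ft_force: [0.3, -0.9, 0.6]
grip_width: 0.999
grasp_force: 0.0
clock: 10.3
position: [0.4614, -0.173, 0.1473]
ee_rot: [0.66, 0.751, 0.0, 0.0]
ft_force: [0.3, 0.2, 4.8]
grip_width: 0.171
grasp_force: 51.7
```

```bash
python3 -m inch '[[[0,0,-0.002,0,0,0,1],[0,0,-0.004,0,0,0,1],[0,0,-0.006,0,0,0,1],[0,0,-0.008,0,0,0,1],[0,0,-0.010,0,0,0,1],[0,0,-0.010,0,0,0,1]]]'
```

```text
clock: 10.9
position: [0.4612, -0.1728, 0.1573]
ee_rot: [0.66, 0.751, -0.0, 0.0]
ft_force: [0.7, -0.7, -1.5]
grip_width: 0.167
grasp_force: 51.0
```

```bash
python3 -m inch '[[[0,0,-0.003,0,0,0,1],[0,0,-0.006,0,0,0,1],[0,0,-0.009,0,0,0,1],[0,0,-0.012,0,0,0,1],[0,0,-0.015,0,0,0,1],[0,0,-0.018,0,0,0,1],[0,0,-0.018,0,0,0,1]]]'
python3 -m inch '[[[0,0,-0.003,0,0,0,1],[0,0,-0.006,0,0,0,1],[0,0,-0.009,0,0,0,1],[0,0,-0.012,0,0,0,1],[0,0,-0.015,0,0,0,1],[0,0,-0.017,0,0,0,1],[0,0,-0.017,0,0,0,1],[0,0,-0.017,0,0,0,1],[0,0,-0.017,0,0,0,1],[0,0,-0.017,0,0,0,1]]]'
python3 -c "
from h import *
s=imaging.camera('side')
a=cv2.resize(s[200:350,240:340],None,fx=4,fy=4);b=cv2.resize(s[110:230,240:340],None,fx=4,fy=4)
W=np.zeros((600,800,3),np.uint8);W[:,:400]=a;W[:480,400:]=b;cv2.imwrite('pics/s7.png',W)
print((proj('side',[.461,-.1725,.1])-[240,200])*4)"
```

```text
clock: 11.6
position: [0.4614, -0.173, 0.1756]
ee_rot: [0.66, 0.751, 0.0, 0.0]
ft_force: [0.1, 0.2, -1.7]
grip_width: 0.169
grasp_force: 51.0
clock: 12.6
position: [0.4612, -0.1729, 0.1919]
ee_rot: [0.66, 0.751, -0.0, -0.0]
ft_force: [1.3, -0.6, -0.9]
grip_width: 0.17
grasp_force: 51.0
[224.19371789 309.7366087 ]
```

View pics/s7.png

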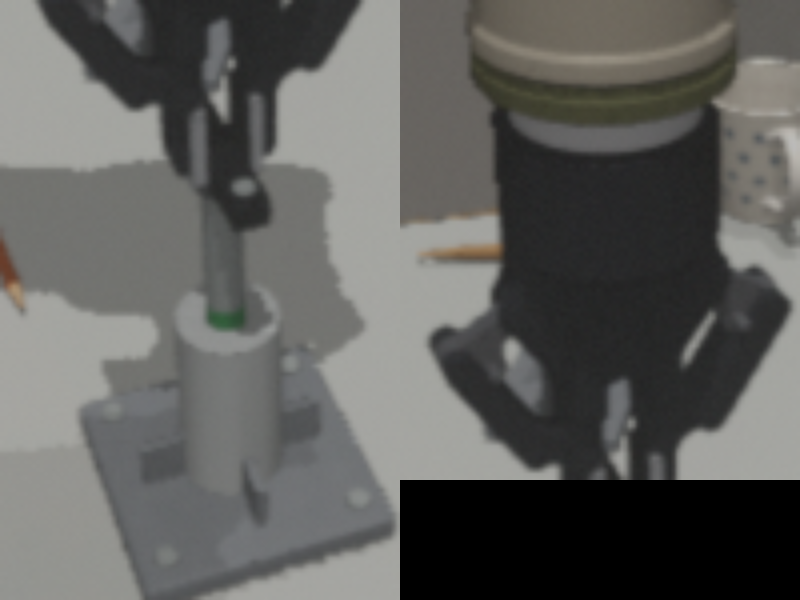

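The upper half of the green band shows just above the rim, at crop (225,318). The stand hasn't moved, and the measured draw is 44.6 mm with no jam force. I'm handing in.

```bash
python3 -c "
from h import *
o=sensors.get_obs();print(o['position'],o['grasp_force'],np.abs(o['joint_velocities']).max());print(order.hand_in())"
```

```text
[ 0.46120043 -0.17288845  0.191977  ] 51.036826372146606 0.001847761747117054
the job is handed in; nothing more can be done
None
```

The job is handed in: when last seen the keeper was hanging astride the parking bar, and the gripper is holding the plunger still, drawn about 44.6 mm with the rim within the green band; no verdict came back.

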